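# Seat a medal blank in the stamping jig by feel

## Robot

A 6-joint arm with a two-finger parallel gripper is mounted at the origin on the work surface. World frame = base frame: x ahead of the robot, y to its left, z up, the work surface at z = 0. Lengths are in m, angles in rad, forces in N, time in s.
With the tool pointing down it reaches from about 0.325 to 0.925 m from the base axis. Payload 3.1 kg.
Tool frame: the origin (TCP) lies on the centre line of the jaws, within the pads' length; the fingertips stand 11 mm ahead of it and the grasp point (between the pads) lies 8 mm behind it; z points along the fingers, y is the line along which they close (so a half turn about z gives the same grasp; the last joint's range is limited). The gripper opens to 85 mm and grips with 20 to 120 N. Pads are 22 mm wide; open, the fingers measure 114 mm over their backs; the gripper's body (76 mm by 85 mm) begins 54 mm behind the grasp point. The pads swing forward as they close: fully open they stand 13 mm farther back than shut.
Start: joints at [-1.212, 0.217, 1.613, -0, 1.311, -0.112], TCP at [0.284, -0.557, 0.242] pointing down, gripper open.
Joint ranges: [-2.75, 2.75], [-0.78, 2.1], [0.31, 2.55], [-1.13, 4.27], [0.13, 2.63], [-2.58, 2.58]. Speed limits (rad/s): [2.79, 2.79, 3.14, 3.14, 3.14, 3.14].

## Interface

Orientations are given as a unit quaternion [w, x, y, z].
In Python, from station import r gives the robot as it stands.
- The arm moves only by the tool step_arm, never from a script. Its argument "commands" is a list of rows, each a list of 7 numbers: the shift along the tool's x, y, z in mm, then the turn, a rotation vector about the tool's x, y, z in degrees, then the closure, from 0 (fully open) to 1 (shut). A call has 1 to 10 rows; each row shifts and turns the commanded pose from where the row before left it, along the tool's axes as they then stand; what a row does not reach is not made up. A row lasts 1/10 s, in which the tool goes at most 50 mm and 8.59 degrees, less where a joint would pass 70% of its speed; a pose out of reach is approached as far as the arm can. A call is refused whole if a number of a shift passes 50 or a number of a turn 8.59, either way. A call with a gripper value outside its range is refused whole. The fingers move at their own pace and stop on an object; "force" is the grip in N (left out, the last holds). Time passes only in rows, so rows that do not move let the fingers close. It gives the time, the measured TCP pose, the force, the opening and the grip force at its end, in the units of the state.
- r.state(): the state, without advancing time (a new reading comes with each control period).
- r.grab_frame(name): name is "scene" or "top"; returns a dict with "pixels" (480x640x3 uint8, blue, green, red), "camera_matrix" (3x3 intrinsics, pixels), "D" ([k1, k2, p1, p2, k3] as OpenCV has them; the pictures are not rectified), "R" (3x3) and "t" (3): a world point X has camera coordinates R X + t. Camera axes: x right, y down, z forward; pixel columns grow to the right and rows downward; lengths in m; the calibration is good to about 2 mm. A picture is of the moment at which its call begins. There is no depth.
- r.sign_off(): hands the job in; it is judged then, once.
The state is a dict: "clock": time; "q": joint angles; "joint_vel": joint speeds; "tau": joint torques, N m; "position": TCP position; "eef_rot": TCP orientation; "wrist_force": force on the tool from outside, world axes, zero at the start; "moment": the same for the moment, N m; "finger_gap": finger opening in m; "grasp_force": force on a finger pad.
Only numpy, scipy, OpenCV 4.12 (cv2) and the standard library are available. Lean on these libraries where they do the work, as an engineer would, in place of code of your own. Each camera call takes 0.05 s, during which the arm holds its last target. There are 200 camera calls.

## Task

Take the brass medal blank out of the white sorting tray and lay it flat on the bed in the wide mouth of the blue stamping jig, then slide it gently along the lane, always on the bed and never lifted once it is in the narrow part, until it drops into the shallow pocket. Where the pocket lies along the lane can only be felt or seen: stop pushing as soon as the blank catches, never leaning on it hard, and leave it lying flat at the bottom of the pocket, let go. Leave the hammer, caliper, steel block and little pot where they are.

Things in the scene. Friction and masses are not known exactly. Their poses are not given: they have to be found in the camera images.
- blank: Flat plain brass disc, 44 mm across and 9 mm thick, about 0.1 kg (mass and friction vary). Origin at the centre of the disc, 4.5 mm above its underside; z is its axis. It starts flat on the tray's floor.
- tray: Shallow white open tray fixed to the table, 170 x 170 mm, walls 5 mm thick and 22 mm high, inner floor 5 mm above the table. Origin under its centre, on the table. Tiny flat stampings are stuck to its floor and do not matter.
- jig: Fixed stamping jig, 270 mm along its x, 116 mm along its y; origin under its centre, on the table. On it a rigid flat aluminium bed, its top 22 mm above the table. Between two blue guides (tops 12 mm above the bed) a lane open at both ends runs along the jig's x, centred on y = 0. Blank and jig must never bear on each other with over 25 N; sliding the blank takes 1 to 3 N.
- jig_mouth (a point): Point on the bed's surface in the flared mouth at the jig's -x end (jig x = -90 mm, y = 0, 22 mm above the table). The mouth narrows evenly from 76 mm wide at x = -125 mm to 46 mm at x = -60 mm; from there to x = 95 mm the lane is straight, 46 mm wide.
- jig_lane (a point): Point at bed height, jig x = 30 mm, y = 0: middle of the stretch where the pocket may be. The round pocket (47 mm wide, chamfered edge, 4 mm deep) is on the lane's centre line, its centre up to 25 mm either way along x from here, not measured. A seated blank stands 5 mm proud of the bed, its centre 22.5 mm above the table; the pocket's far wall stops it hard.
- hammer: Loose ball hammer, about 240 mm long, lying beyond the work; leave it.
- caliper: Loose digital caliper, 230 mm long, at most 13 mm high, lying in front of the robot; leave it.
- block: Loose steel bench block 80 x 80 x 20 mm beyond the work; leave it.
- pot: Loose small clear pot with lid, 56 mm across and 50 mm high, beyond the work; leave it.
Not all that is in view belongs to the job. What is meant by the blank is not black or pink, and is the smaller of those in its own colour.

How it is judged:
On the way:
1. the blank lies flat on the bed in the flared mouth of the jig (x of blank in the frame of jig between -0.13 and -0.05 m and y of blank in the frame of jig between -0.03 and 0.03 m and z of blank in the frame of jig below 0.0285 m and angle between the z axis of blank and the z axis of jig, either way round below 0.1 rad), for 0.2 s.
At the end, for the whole second after the job is handed in: The blank lies flat (within 0.05 rad) and still at the bottom of the pocket: its centre within 5 mm of the lane's centre line, between x = 0 and 60 mm in the jig's frame, and lower than 23.7 mm above the table (22.5 mm when fully home, 26.5 mm on the bed) (x of blank in the frame of jig between 0 and 0.06 m and y of blank in the frame of jig between -0.005 and 0.005 m and z of blank in the frame of jig between 0.02 and 0.0237 m and angle between the z axis of blank and the z axis of jig, either way round below 0.05 rad and linear speed of blank below 0.01 m/s); the robot touches nothing.
It fails at once if the blank and the jig bear on each other with more than 25 N (contact force between blank and jig above 25 N).
It fails at once if the blank is lifted off the bed in or just above the narrow part of the lane (5 to 45 mm off the bed) (x of blank in the frame of jig between -0.035 and 0.12 m and y of blank in the frame of jig between -0.03 and 0.03 m and z of blank in the frame of jig between 0.0315 and 0.0715 m).
It fails at once if the hammer, caliper, block or pot is moved more than 20 mm (distance of any of hammer, caliper, block, pot from where it was at the start of the episode above 0.02 m).
It also fails if it takes over 56 s, if anything falls off the work surface, if the arm or the gripper's body presses on something with over 40 N, if the wrist force passes 120 N, or if a joint passes its speed limit or range.

## Working session

There is one attempt and no reset: what is moved stays moved. The work goes in short steps, Python scripts to look and compute and a tool call to move; the robot and the scene stay as the last step left them, time stands still between calls to the robot, and variables do not carry over. Pictures are saved under pics/ and viewed, at most 10 in all, crops included, and the job is handed in when it is done.

Besides the shell and the picture viewer there is one more tool, called after "Request:" as name(argument=value, ...) on one line, values as JSON. step_arm: Moves the arm, as the interface text tells. Its arguments: {"type":"object","properties":{"commands":{"type":"array","items":{"type":"array","items":{"type":"number"}}},"force":{"type":"number"}},"required":["commands"]}

```bash
ls; mkdir -p pics; python3 - <<'E'
from station import r
import cv2,json
for n in("scene","top"):
    f=r.grab_frame(n); cv2.imwrite(f"pics/{n}0.png",f["pixels"])
    print(n,f["camera_matrix"],f["D"],f["R"],f["t"])
print(r.state())
E
```

```text
pics
scene [[499.66837306   0.         321.52505681]
 [  0.         499.66837306 239.46454303]
 [  0.           0.           1.        ]] [-0.00165449  0.          0.          0.          0.        ] [[ 0.22791476  0.97366183  0.00612478]
 [ 0.76775397 -0.17584002 -0.61614456]
 [-0.59883946  0.14513076 -0.78760927]] [-0.05719615 -0.40720952  1.30245481]
top [[600.78787944   0.         326.89800462]
 [  0.         600.78787944 239.32600524]
 [  0.           0.           1.        ]] [0.01339498 0.         0.         0.         0.        ] [[-0.00968146 -0.99994461 -0.00412931]
 [-0.9982359   0.00990666 -0.05854017]
 [ 0.05857784  0.00355527 -0.99827651]] [-0.06901517  0.56696554  1.36499543]
{'clock': 0.1, 'q': array([-1.21217779e+00,  2.17710107e-01,  1.61476815e+00,  2.96351232e-05,
        1.31131325e+00, -1.12185453e-01]), 'joint_vel': array([-0.00019064, -0.00344463, -0.00267639, -0.00064436, -0.00108218,
        0.00071733]), 'tau': array([-4.50071857e-04, -3.98072004e+01, -3.04969954e+01, -1.73933795e-04,
        4.15956179e-03,  1.13592856e-05]), 'position': array([ 0.28328688, -0.55631643,  0.24108224]), 'eef_rot': array([-1.09285399e-03,  9.72420963e-01,  2.33230061e-01, -1.20916628e-04]), 'wrist_force': array([ 0.54375783, -0.47382739, -0.01205038]), 'moment': array([ 0.01099758,  0.0267478 , -0.031119  ]), 'grasp_force': 0.0, 'finger_gap': 0.08516617211622336}
```

View pics/top0.png

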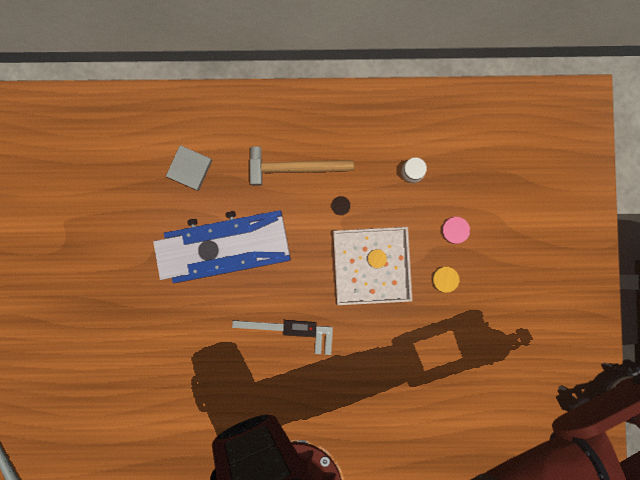

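View pics/scene0.png

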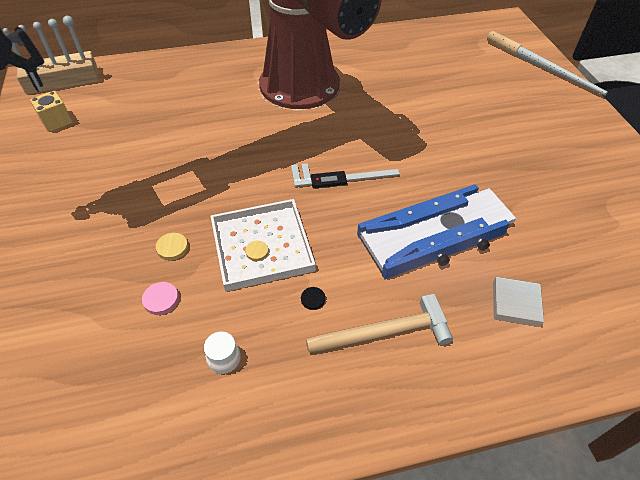

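Top view: the brass candidates are at (377,259), in the tray and smaller, and at (446,280), on the table and larger. Black (341,205) and pink (456,230) are excluded. The tray disc fits the description. The jig is around (222,247), mouth to the right, with a dark round spot at (208,250) that is probably the pocket. I'll measure these and confirm in an enlarged crop.

```bash
cat > h.py <<'E'
import numpy as np,cv2
def ray(f,uv,z):
    K,D,R,t=[np.asarray(f[k],float) for k in("camera_matrix","D","R","t")]
    p=cv2.undistortPoints(np.array(uv,float).reshape(-1,1,2),K,D).reshape(-1,2)
    d=np.c_[p,np.ones(len(p))]@R; C=-R.T@t
    return C+d*((z-C[2])/d[:,2])[:,None]
def proj(f,X):
    return cv2.projectPoints(np.array(X,float).reshape(-1,1,3),cv2.Rodrigues(np.array(f["R"]))[0],np.array(f["t"]),f["camera_matrix"],np.array(f["D"]))[0].reshape(-1,2)
def mask(f,lo,hi):
    return cv2.inRange(cv2.cvtColor(f["pixels"],cv2.COLOR_BGR2HSV),np.array(lo),np.array(hi))
def blobs(m,amin):
    cs,_=cv2.findContours(m,cv2.RETR_EXTERNAL,cv2.CHAIN_APPROX_NONE)
    return [c for c in cs if cv2.contourArea(c)>amin]
E
python3 - <<'E'
from station import r
from h import *
np.set_printoptions(precision=4,suppress=True)
F={n:r.grab_frame(n) for n in("top","scene")}
for n,f in F.items():
    print(n,"C",-np.array(f["R"]).T@f["t"])
    for c in blobs(mask(f,(18,130,120),(30,255,255)),120):
        (u,v),(a,b),th=cv2.fitEllipse(c); P=ray(f,[(u,v)],.014)[0]
        w=ray(f,c.reshape(-1,2),.014); print("brass",(round(u),round(v)),a,b,P,"ext",np.ptp(w,0))
    for c in blobs(mask(f,(105,130,60),(125,255,255)),150):
        print("blue",cv2.contourArea(c),cv2.boundingRect(c),"poly@34mm\n",np.c_[(p:=cv2.approxPolyDP(c,2.5,True).reshape(-1,2)),ray(f,p,.034)[:,:2]])
    g=mask(f,(0,0,30),(179,110,110))
    for c in blobs(g,150):
        (u,v),(a,b),th=cv2.fitEllipse(c)
        if (n=="top" and 190<u<225 and 235<v<265) or(n=="scene" and 435<u<470 and 205<v<235): print("dark",u,v,a,b,ray(f,[(u,v)],.022),np.ptp(ray(f,c.reshape(-1,2),.022),0))
t=F["top"]["pixels"]; s=F["scene"]["pixels"]
a=cv2.resize(t[200:310,145:305],(800,550),interpolation=cv2.INTER_CUBIC)[:, :]
b=cv2.resize(t[220:310,325:470],(483,300),interpolation=cv2.INTER_CUBIC)
a=cv2.resize(a,(480,330)); a2=cv2.resize(s[180:280,350:520],(400,235),interpolation=cv2.INTER_CUBIC)
o=np.zeros((600,800,3),np.uint8); o[:300,:483]=b; o[300:600,:436]=cv2.resize(t[200:310,145:305],(436,300),interpolation=cv2.INTER_CUBIC); o[330:565,400+40-4:800]=a2[:,:364]; o[:300,483:]=cv2.resize(s[190:290,205:311],(317,300),interpolation=cv2.INTER_CUBIC)
cv2.imwrite("pics/crop.png",o)
E
```

```text
top C [ 0.4853 -0.0795  1.3955]
brass (446, 279) 24.737876892089844 25.489604949951172 [ 0.472  -0.3461  0.014 ] ext [0.0573 0.0595 0.    ]
brass (377, 258) 17.5040225982666 17.534273147583008 [ 0.5215 -0.1884  0.014 ] ext [0.0392 0.0393 0.    ]
blue 1343.5 (172, 252, 118, 31) poly@34mm
 [[289.     257.       0.526    0.0117]
 [278.     252.       0.5375   0.0365]
 [245.     253.       0.536    0.1114]
 [189.     264.       0.5123   0.2383]
 [188.     275.       0.4875   0.2404]
 [172.     278.       0.4811   0.2766]
 [174.     282.       0.472    0.272 ]
 [287.     260.       0.5192   0.0162]]
blue 1315.0 (164, 211, 117, 33) poly@34mm
 [[280.     211.       0.6309   0.0315]
 [164.     233.       0.5833   0.2953]
 [165.     237.       0.5742   0.293 ]
 [181.     234.       0.5806   0.2567]
 [184.     243.       0.5601   0.2498]
 [255.     229.       0.5904   0.0886]
 [277.     219.       0.6127   0.0384]]
dark 207.97149658203125 249.91339111328125 18.71345329284668 19.935527801513672 [[0.5444 0.1978 0.022 ]] [0.048  0.0412 0.    ]
scene C [ 1.1056 -0.2049  0.7753]
brass (53, 115) 24.
[... 618 characters left out ...]
.       0.48     0.2748]
 [472.     185.       0.4724   0.2671]
 [360.     223.       0.5193   0.0134]
 [359.     237.       0.5521   0.0021]
 [360.     227.       0.5289   0.0107]
 [391.     226.       0.5398   0.0696]
 [383.     230.       0.5459   0.0516]
 [402.     227.       0.5469   0.0895]
 [448.     211.       0.5283   0.1915]
 [443.     209.       0.5211   0.1838]
 [464.     202.       0.5129   0.232 ]
 [465.     205.       0.5209   0.2307]
 [467.     200.       0.5092   0.2401]
 [464.     196.       0.4976   0.2386]
 [476.     192.       0.4927   0.2669]]
dark 451.02679443359375 219.82383728027344 14.202872276306152 22.038909912109375 [[0.5421 0.195  0.022 ]] [0.0387 0.0446 0.    ]
```

View pics/crop.png

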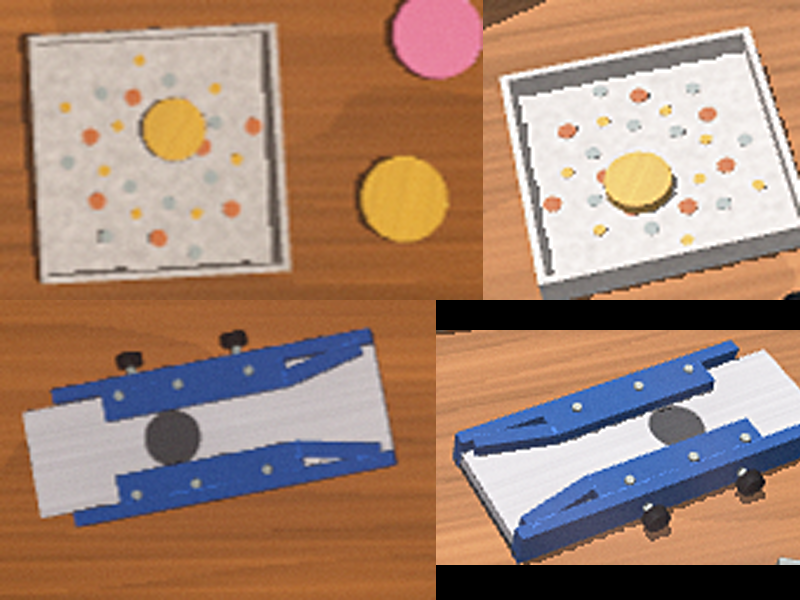

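The crop confirms it. The blank is the small brass disc in the tray at (377,258), giving world (0.5215, -0.188) and about 39–44 mm across. The table disc is about 60 mm. The grey spot in the lane at (208,250) gives world (0.543, 0.197), which is jig x ≈ 43 mm and on the centre line, so it is inside the pocket range. The jig axis is at 100.2°, with its origin near (0.5515, 0.1534).

Request:
step_arm(commands=[[0,0,0,0,0,8.4,0.3],[0,0,0,0,0,8.4,0.3],[25,-26,0,0,0,0,0.3],[30,-32,0,0,0,0,0.3],[30,-32,0,0,0,0,0.3],[30,-32,0,0,0,0,0.3],[30,-32,0,0,0,0,0.3],[30,-32,10,0,0,0,0.3],[30,-32,20,0,0,0,0.3],[30,-32,20,0,0,0,0.3]], force=40)

```text
clock: 1.2
position: [0.4717, -0.2681, 0.1924]
eef_rot: [0.001, 0.996, 0.089, 0.001]
wrist_force: [0.5, -0.5, -0.1]
finger_gap: 0.0598
grasp_force: 0.0
```

Request:
step_arm(commands=[[20,-30,20,0,0,0,0.3],[16,-26,20,0,0,0,0.3],[0,0,20,0,0,0,0.3],[0,0,10,0,0,0,0.3],[0,0,0,0,0,0,0.3]])

```text
clock: 1.7
position: [0.4948, -0.2073, 0.1204]
eef_rot: [-0.001, 0.996, 0.089, -0.002]
wrist_force: [-0.8, 0.7, -0.1]
finger_gap: 0.0598
grasp_force: 0.0
```

```bash
python3 - <<'E'
from station import r
from h import *
s=r.state(); p=s["position"]; print(p,s["finger_gap"])
d=np.array([.5215,-.1884])-p[:2]; print("tool x,y mm",1e3*d@[.984,.177],1e3*d@[.177,-.984])
f=r.grab_frame("scene")
for c in blobs(mask(f,(16,110,110),(32,255,255)),60):
    (u,v),ab,_=cv2.fitEllipse(c); print(u,v,ab,ray(f,[(u,v)],.012))
cv2.imwrite("pics/s1.png",cv2.resize(f["pixels"][130:330,130:400],(800,592)))
E
```

```text
[ 0.49479744 -0.2073121   0.12043673] 0.05976673639125011
tool x,y mm 29.622757071952112 -13.883157217864817
256.567626953125 250.43344116210938 (19.30767250061035, 22.13673973083496) [[ 0.52350087 -0.19095856  0.012     ]]
171.34149169921875 246.09913635253906 (27.082592010498047, 31.38516616821289) [[ 0.47678259 -0.34838195  0.012     ]]
50.96199035644531 110.4909896850586 (30.380905151367188, 43.6163330078125) [[-0.00656805 -0.61206357  0.012     ]]
```

View pics/s1.png

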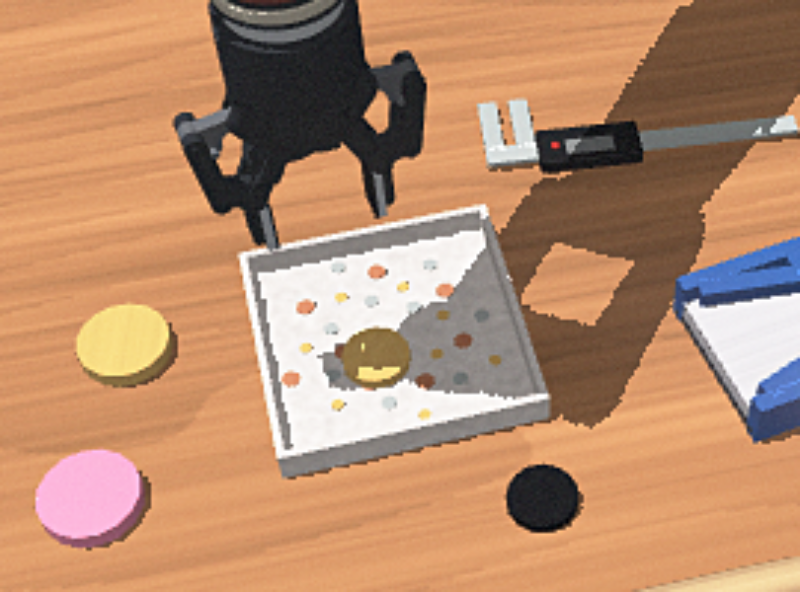

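The open gripper (gap 60 mm) is above the tray's near side, and the blank in the tray is clear at about (256,250) in full-frame pixels. The two views agree on (0.5225, -0.1895).

Request:
step_arm(commands=[[15,-6,10,0,0,0,0.3],[15.5,-6.5,20,0,0,0,0.3],[0,0,25,0,0,0,0.3],[0,0,20,0,0,0,0.3],[0,0,12,0,0,0,0.3],[0,0,6,0,0,0,0.3],[0,0,4,0,0,0,0.3],[0,0,0,0,0,0,0.3]])

```text
clock: 2.55
position: [0.5244, -0.1908, 0.0258]
eef_rot: [0.0, 0.996, 0.088, 0.0]
wrist_force: [-0.3, 0.2, -0.0]
finger_gap: 0.0597
grasp_force: 0.0
```

Request:
step_arm(commands=[[0,0,4,0,0,0,0.3],[0,0,4,0,0,0,0.3],[0,0,1,0,0,0,0.3],[0,0,1,0,0,0,0.3],[0,0,0,0,0,0,0.3]])

```text
clock: 3.05
position: [0.524, -0.1902, 0.0152]
eef_rot: [-0.0, 0.996, 0.089, -0.0]
wrist_force: [0.4, -0.8, -0.5]
finger_gap: 0.0594
grasp_force: 0.0
```

Request:
step_arm(commands=[[0,0,0,0,0,0,0.42],[0,0,0,0,0,0,0.42],[0,0,1,0,0,0,0.42],[0,0,1,0,0,0,0.42],[0,0,0,0,0,0,0.42]])

```text
clock: 3.55
position: [0.524, -0.1902, 0.0132]
eef_rot: [-0.0, 0.996, 0.089, -0.0]
wrist_force: [-0.6, -0.7, 0.3]
finger_gap: 0.0494
grasp_force: 0.0
```

Request:
step_arm(commands=[[0,0,1,0,0,0,0.42],[0,0,1,0,0,0,0.42],[0,0,0,0,0,0,0.42]])

```text
clock: 3.85
position: [0.5241, -0.1903, 0.0131]
eef_rot: [-0.0, 0.996, 0.089, -0.001]
wrist_force: [-4.8, 2.0, 11.6]
finger_gap: 0.0495
grasp_force: 5.9
```

Contact with the floor puts the tips 8 mm ahead of the TCP at this gap. I'll raise a little and grip.

Request:
step_arm(commands=[[0,0,-4,0,0,0,0.42],[0,0,0,0,0,0,0.7],[0,0,0,0,0,0,0.7],[0,0,0,0,0,0,0.7],[0,0,0,0,0,0,0.7],[0,0,-3,0,0,0,0.7],[0,0,-7,0,0,0,0.7]], force=40)

```text
clock: 4.55
position: [0.523, -0.1897, 0.0244]
eef_rot: [-0.001, 0.996, 0.089, -0.001]
wrist_force: [-0.2, -0.9, -2.4]
finger_gap: 0.0414
grasp_force: 40.6
```

Request:
step_arm(commands=[[0,0,-20,0,0,0,0.7],[0,0,-25,0,0,0,0.7],[0,0,-25,0,0,0,0.7],[0,0,0,0,0,0,0.7]])

```text
clock: 4.95
position: [0.527, -0.1917, 0.0992]
eef_rot: [0.002, 0.996, 0.089, 0.004]
wrist_force: [-0.1, -0.3, -1.0]
finger_gap: 0.0416
grasp_force: 40.7
```

```bash
python3 - <<'E'
from station import r
from h import *
s=r.state(); p=s["position"]; print(p,s["finger_gap"],s["wrist_force"])
f=r.grab_frame("scene")
for c in blobs(mask(f,(16,110,80),(32,255,255)),60):
    (u,v),ab,_=cv2.fitEllipse(c); print(u,v,ab,ray(f,[(u,v)],p[2]))
a=proj(f,[p])[0].astype(int);print(a)
cv2.imwrite("pics/s2.png",cv2.resize(f["pixels"][a[1]-60:a[1]+60,a[0]-80:a[0]+80],(800,600)))
E
```

```text
[ 0.52698445 -0.19174547  0.09924993] 0.0415978157671848 [-0.09318733 -0.29464687 -1.00177678]
171.41539001464844 246.0962371826172 (26.957849502563477, 31.608749389648438) [[ 0.54868815 -0.33186291  0.09924993]]
251.12437438964844 223.85008239746094 (20.56132698059082, 22.51038932800293) [[ 0.53003568 -0.19313095  0.09924993]]
51.10360336303711 110.58377838134766 (30.447664260864258, 44.03038024902344) [[ 0.12096549 -0.5652002   0.09924993]]
[251 222]
```

View pics/s2.png

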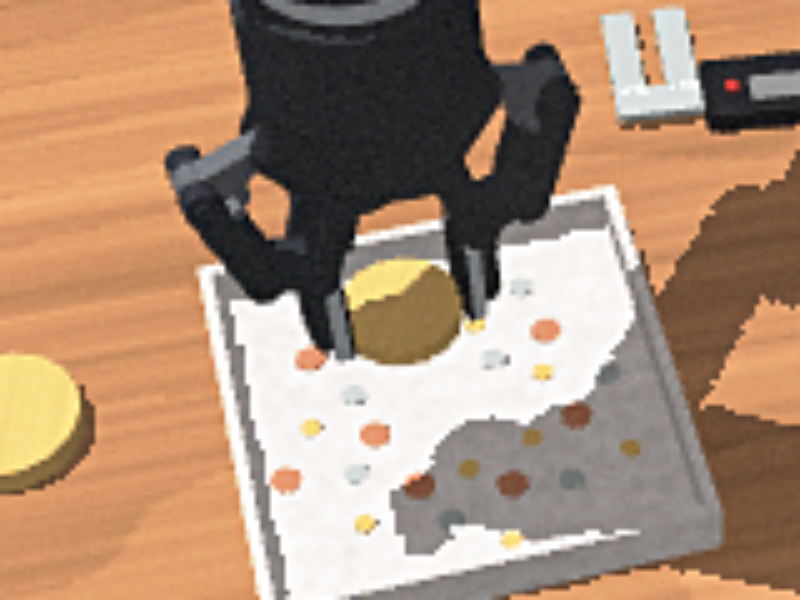

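The crop shows the blank gripped level between the pads, low in the fingers; its lower half is only shaded. I'm carrying it to the mouth.

Request:
step_arm(commands=[[6,-14,0,0,0,0,0.7],[10,-30,0,0,0,0,0.7],[10,-30,0,0,0,0,0.7],[10,-30,0,0,0,0,0.7],[10,-30,0,0,0,0,0.7],[10,-30,0,0,0,0,0.7],[10,-30,0,0,0,0,0.7],[10,-30,0,0,0,0,0.7],[10,-20,0,0,0,0,0.7],[0,0,0,0,0,0,0.7]])

```text
clock: 6.0
position: [0.5641, 0.0687, 0.0931]
eef_rot: [-0.001, 0.996, 0.091, -0.002]
wrist_force: [0.4, -0.2, -0.8]
finger_gap: 0.0418
grasp_force: 40.8
```

```bash
cat >> h.py <<'E'
A=np.deg2rad(100.2); JX=np.array([np.cos(A),np.sin(A)]); JY=np.array([-JX[1],JX[0]]); O=np.array([.5515,.1534])
def jig(P): d=np.atleast_2d(P)[:,:2]-O; return 1e3*np.c_[d@JX,d@JY]
E
python3 - <<'E'
from station import r
from h import *
np.set_printoptions(precision=4,suppress=True)
s=r.state(); p=s["position"]; print(p,"jig",jig(p),s["finger_gap"],s["wrist_force"])
f=r.grab_frame("scene"); t=r.grab_frame("top")
# lane walls: white bed between guides, sampled across the straight lane (bed height)
hsv=cv2.cvtColor(t["pixels"],cv2.COLOR_BGR2HSV); w=mask(t,(105,130,60),(125,255,255))
for x in (-20,0,20,60,80):
    row=[]
    for y in np.arange(-60,61,.5):
        q=O+JX*x/1e3+JY*y/1e3
        row.append((y,*[w[tuple(np.round(proj(t,[[*q,z]])[0][::-1]).astype(int))]>0 for z in(.034,.022)]))
    row=np.array(row,float); print(x,"top edges z34:",[row[i,0] for i in np.flatnonzero(np.diff(row[:,1]))],"z22",[row[i,0] for i in np.flatnonzero(np.diff(row[:,2]))])
for c in blobs(mask(f,(16,110,80),(32,255,255)),60):
    (u,v),ab,_=cv2.fitEllipse(c); print(u,v,ab)
a=proj(f,[p])[0].astype(int);print(a)
cv2.imwrite("pics/s3.png",cv2.resize(f["pixels"][a[1]-60:a[1]+90,a[0]-70:a[0]+130],(800,600)))
E
```

```text
[0.5641 0.0687 0.0931] jig [[-85.5781   2.6352]] 0.04182568245942183 [ 0.3582 -0.1921 -0.7965]
-20 top edges z34: [np.float64(22.5), np.float64(29.5), np.float64(31.5), np.float64(34.0), np.float64(38.5), np.float64(43.0), np.float64(47.5), np.float64(57.0)] z22 [np.float64(22.0), np.float64(24.5), np.float64(26.5), np.float64(29.0), np.float64(31.5), np.float64(32.5), np.float64(33.5), np.float64(43.0), np.float64(45.0), np.float64(57.0)]
0 top edges z34: [np.float64(23.0), np.float64(32.5), np.float64(34.5), np.float64(37.0), np.float64(38.5), np.float64(39.5), np.float64(41.5), np.float64(44.0), np.float64(48.5), np.float64(55.5)] z22 [np.float64(23.0), np.float64(27.0), np.float64(27.5), np.float64(30.0), np.float64(32.0), np.float64(39.0), np.float64(40.0), np.float64(55.5)]
20 top edges z34: [np.float64(21.5), np.float64(34.5), np.float64(35.5), np.float64(47.5), np.float64(49.5), np.float64(56.0)] z22 [np.float64(21.5), np.float64(30.5), np.float64(35.5), np.float64(40.0), np.float64(42.5), np.float64(47.0), np.float64(48.0), np.float64(56.0)]
60 top edges z34: [] z22 [np.float64(-27.5), np.float64(-26.0)]
80 top edges z34: [np.float64(-57.0), np.float64(-47.5), np.float64(-38.5), np.float64(-33.5), np.float64(31.0), np.float64(35.5), np.float64(47.0), np.float64(48.5)] z22 [np.float64(-60.0), np.float64(-48.5), np.float64(21.5), np.float64(24.0), np.float64(26.0), np.float64(28.5), np.float64(31.0), np.float64(33.0), np.float64(33.5), np.float64(38.0)]
171.56996154785156 246.06752014160156 (26.943174362182617, 32.011688232421875)
399.58575439453125 217.2581787109375 (16.52613067626953, 21.083498001098633)
51.02910232543945 110.61617279052734 (30.36355209350586, 43.626678466796875)
[398 215]
```

View pics/s3.png

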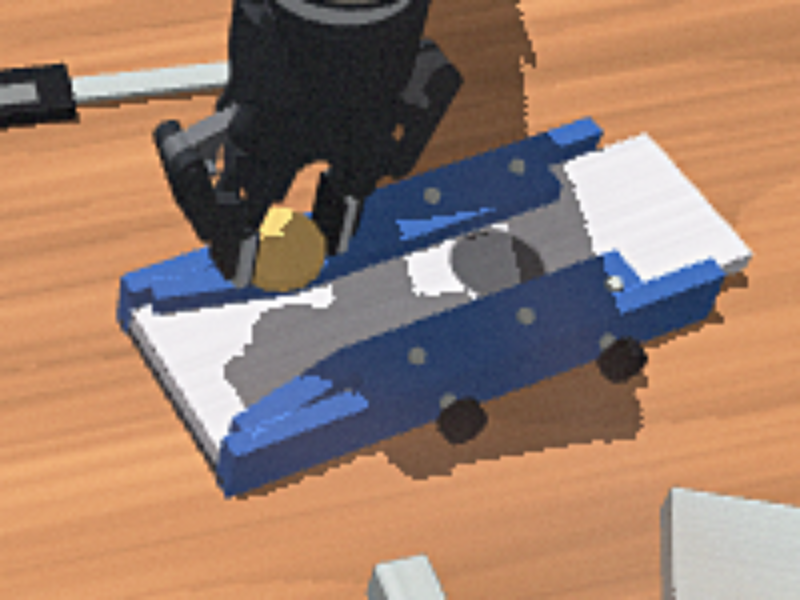

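The blank hangs over the mouth at (399,217), level, with the jig clear below. Lateral offset is about 3 mm. I'm correcting that and lowering.

Request:
step_arm(commands=[[3,6,5,0,0,0,0.7],[0,0,15,0,0,0,0.7],[0,0,15,0,0,0,0.7],[0,0,12,0,0,0,0.7],[0,0,5,0,0,0,0.7],[0,0,0,0,0,0,0.7]])

```text
clock: 6.7
position: [0.5682, 0.0596, 0.0415]
eef_rot: [-0.0, 0.996, 0.088, -0.002]
wrist_force: [0.9, -0.2, -1.2]
finger_gap: 0.042
grasp_force: 40.8
```

Request:
step_arm(commands=[[0,0,4,0,0,0,0.7],[0,0,3,0,0,0,0.7],[0,0,1,0,0,0,0.7],[0,0,0.5,0,0,0,0.7],[0,0,0,0,0,0,0.7]])

```text
clock: 7.2
position: [0.5697, 0.0598, 0.035]
eef_rot: [0.0, 0.996, 0.089, 0.0]
wrist_force: [0.5, 0.3, -1.2]
finger_gap: 0.0417
grasp_force: 40.8
```

Request:
step_arm(commands=[[0,0,1,0,0,0,0.7],[0,0,1,0,0,0,0.7],[0,0,0,0,0,0,0.7]])

```text
clock: 7.5
position: [0.5699, 0.0597, 0.0336]
eef_rot: [0.0, 0.996, 0.089, 0.0]
wrist_force: [-1.7, -0.2, 4.8]
finger_gap: 0.0416
grasp_force: 41.3
```

Light contact with the bed (about 6 N). Releasing to a loose straddle.

Request:
step_arm(commands=[[0,0,-0.5,0,0,0,0.36],[0,0,0,0,0,0,0.36],[0,0,0,0,0,0,0.36],[0,0,0,0,0,0,0.36]])

```text
clock: 7.9
position: [0.5695, 0.0597, 0.0332]
eef_rot: [-0.0, 0.996, 0.089, -0.0]
wrist_force: [0.1, 0.2, 0.6]
finger_gap: 0.0543
grasp_force: 0.0
```

```bash
cat > look.py <<'E'
from station import r
from h import *
import sys
np.set_printoptions(precision=4,suppress=True)
s=r.state(); p=s["position"]; print(p,"jig",jig(p),s["finger_gap"],s["wrist_force"])
f=r.grab_frame("scene"); 
for c in blobs(mask(f,(16,110,60),(32,255,255)),60):
    b=cv2.boundingRect(c)
    if 340<b[0]<520:
        (u,v),ab,_=cv2.fitEllipse(c); print((u,v),ab,"bbox",b,"jig at z26.5:",jig(ray(f,[(u,v)],.0265)))
if len(sys.argv)>1: cv2.imwrite(sys.argv[1],cv2.resize(f["pixels"][170:290,350:510],(800,600),interpolation=cv2.INTER_CUBIC))
E
python3 look.py pics/s4.png
```

```text
[0.5695 0.0597 0.0332] jig [[-95.4074  -1.1586]] 0.054342743374926804 [0.0668 0.1634 0.5946]
(390.476806640625, 240.6875) (18.901893615722656, 19.56861114501953) bbox (381, 231, 20, 20) jig at z26.5: [[-94.7873  -0.1779]]
```

View pics/s4.png

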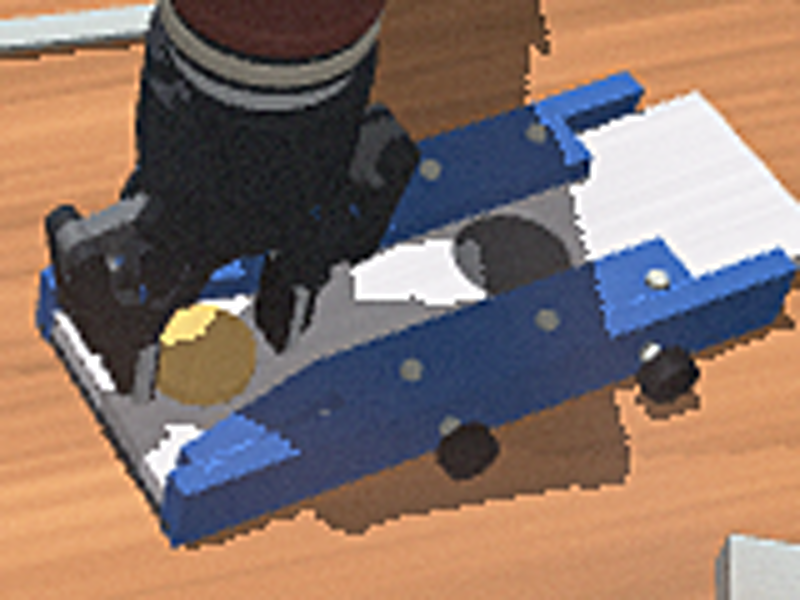

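The blank lies flat in the mouth, centre about jig (-95, 0), between the loose fingers. The round pocket with a visible wall shadow is at crop (510,253). Now I'll push with the rear finger.

Request:
step_arm(commands=[[0,-2,0.7,0,0,0,0.36],[0,-3,0,0,0,0,0.36],[0,-3,0,0,0,0,0.36],[0,-5,0,0,0,0,0.36],[0,-6,0,0,0,0,0.36],[0,-6,0,0,0,0,0.36],[0,-6,0,0,0,0,0.36],[0,-6,0,0,0,0,0.36],[0,-5,0,0,0,0,0.36],[0,-3,0,0,0,0,0.36]])

```text
clock: 8.95
position: [0.5615, 0.1046, 0.0326]
eef_rot: [0.0, 0.996, 0.089, -0.0]
wrist_force: [-0.0, -0.8, -0.5]
finger_gap: 0.0544
grasp_force: 0.3
```

```bash
python3 look.py
```

```text
[0.5615 0.1046 0.0326] jig [[-49.8256  -1.1909]] 0.05438709791475748 [-0.0333 -0.7986 -0.5262]
(410.3542785644531, 234.5132598876953) (15.843220710754395, 19.893184661865234) bbox (402, 225, 18, 20) jig at z26.5: [[-52.4991  -1.8824]]
```

Request:
step_arm(commands=[[0,-4,0,0,0,0,0.36],[0,-5,0,0,0,0,0.36],[0,-5,0,0,0,0,0.36],[0,-5,0,0,0,0,0.36],[0,-5,0,0,0,0,0.36],[0,-5,0,0,0,0,0.36],[0,-5,0,0,0,0,0.36],[0,-5,0,0,0,0,0.36],[0,-3,0,0,0,0,0.36],[0,-1,0,0,0,0,0.36]])

```text
clock: 10.0
position: [0.5539, 0.1467, 0.0326]
eef_rot: [0.0, 0.996, 0.089, 0.0]
wrist_force: [0.2, 0.2, -0.0]
finger_gap: 0.0547
grasp_force: 0.4
```

```bash
python3 look.py
```

```text
[0.5539 0.1467 0.0326] jig [[-7.0007 -1.2251]] 0.0546738363464466 [ 0.1547  0.2356 -0.013 ]
(429.85888671875, 227.63504028320312) (15.002999305725098, 19.286052703857422) bbox (421, 218, 18, 19) jig at z26.5: [[-9.0959 -1.8091]]
```

Request:
step_arm(commands=[[0,-2,0,0,0,0,0.36],[0,-2,0,0,0,0,0.36],[0,-2,0,0,0,0,0.36],[0,-2,0,0,0,0,0.36],[0,-2,0,0,0,0,0.36],[0,-2,0,0,0,0,0.36],[0,-2,0,0,0,0,0.36],[0,-2,0,0,0,0,0.36],[0,-2,0,0,0,0,0.36],[0,-2,0,0,0,0,0.36]])

```text
clock: 11.05
position: [0.5505, 0.1662, 0.0326]
eef_rot: [-0.0, 0.996, 0.089, -0.0]
wrist_force: [-0.4, -0.9, 0.5]
finger_gap: 0.0547
grasp_force: 0.3
```

Request:
step_arm(commands=[[0,-2,0,0,0,0,0.36],[0,-2,0,0,0,0,0.36],[0,-2,0,0,0,0,0.36],[0,-2,0,0,0,0,0.36],[0,-2,0,0,0,0,0.36],[0,-2,0,0,0,0,0.36],[0,-2,0,0,0,0,0.36],[0,-1,0,0,0,0,0.36]])

```text
clock: 11.85
position: [0.5478, 0.181, 0.0326]
eef_rot: [-0.0, 0.996, 0.089, -0.0]
wrist_force: [-0.9, -1.1, 0.2]
finger_gap: 0.0545
grasp_force: 0.3
```

```bash
python3 look.py pics/s5.png
```

```text
[0.5478 0.181  0.0326] jig [[27.8194 -1.2257]] 0.054539498077560984 [-0.8907 -1.1407  0.238 ]
(445.50677490234375, 222.32481384277344) (14.741192817687988, 18.994245529174805) bbox (437, 213, 18, 19) jig at z26.5: [[26.1575 -2.2053]]
```

View pics/s5.png

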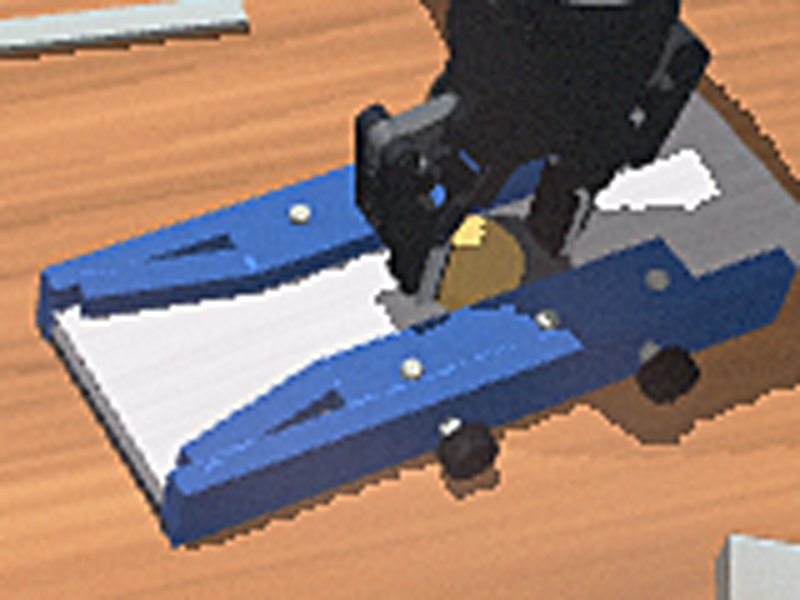

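The blank half covers the pocket now, at (445,222), with about 20 mm to go. Creeping in.

Request:
step_arm(commands=[[0,-1,0,0,0,0,0.36],[0,-1,0,0,0,0,0.36],[0,-1,0,0,0,0,0.36],[0,-1,0,0,0,0,0.36],[0,-1,0,0,0,0,0.36],[0,-1,0,0,0,0,0.36],[0,-1,0,0,0,0,0.36],[0,-1,0,0,0,0,0.36]])

```text
clock: 12.7
position: [0.5464, 0.1887, 0.0326]
eef_rot: [0.0, 0.996, 0.089, 0.0]
wrist_force: [-0.1, -1.2, 0.4]
finger_gap: 0.0549
grasp_force: 0.4
```

```bash
python3 look.py
```

```text
[0.5464 0.1887 0.0326] jig [[35.6703 -1.2624]] 0.054870322805279814 [-0.0651 -1.2342  0.3921]
(449.1715087890625, 221.10238647460938) (14.204506874084473, 18.682695388793945) bbox (441, 212, 17, 19) jig at z26.5: [[34.4747 -2.3458]]
```

Request:
step_arm(commands=[[0,-1,0,0,0,0,0.36],[0,-1,0,0,0,0,0.36],[0,-1,0,0,0,0,0.36],[0,-1,0,0,0,0,0.36]])

```text
clock: 13.15
position: [0.5458, 0.1927, 0.0327]
eef_rot: [0.0, 0.996, 0.089, 0.0]
wrist_force: [0.4, -1.3, 0.1]
finger_gap: 0.0546
grasp_force: 0.4
```

Request:
step_arm(commands=[[0,-1,0,0,0,0,0.36],[0,-1,0,0,0,0,0.36]])

```text
clock: 13.35
position: [0.5454, 0.1947, 0.0326]
eef_rot: [0.0, 0.996, 0.089, 0.0]
wrist_force: [0.6, -1.3, 2.1]
finger_gap: 0.0547
grasp_force: 0.5
```

```bash
python3 look.py
```

```text
[0.5454 0.1947 0.0326] jig [[41.6821 -1.3026]] 0.054743130827772095 [ 0.6348 -1.3103  2.0946]
(451.6273498535156, 220.27294921875) (14.43266773223877, 18.765960693359375) bbox (443, 211, 18, 19) jig at z26.5: [[40.0817 -2.4177]]
```

Request:
step_arm(commands=[[0,-1,0,0,0,0,0.36],[0,-0.5,0,0,0,0,0.36]])

```text
clock: 13.6
position: [0.5449, 0.1962, 0.0324]
eef_rot: [-0.0, 0.996, 0.089, -0.0]
wrist_force: [-0.2, -0.6, -0.6]
finger_gap: 0.055
grasp_force: 0.2
```

Request:
step_arm(commands=[[0,-0.5,0,0,0,0,0.36],[0,-0.5,0,0,0,0,0.36]])

```text
clock: 13.8
position: [0.5448, 0.1971, 0.0325]
eef_rot: [-0.0, 0.996, 0.089, -0.0]
wrist_force: [-0.1, -0.1, -0.8]
finger_gap: 0.0545
grasp_force: 0.2
```

```bash
python3 look.py
```

```text
[0.5448 0.1971 0.0325] jig [[44.1576 -1.1449]] 0.05454105276206608 [-0.1206 -0.096  -0.7674]
(452.5520324707031, 220.16758728027344) (14.455350875854492, 17.131771087646484) bbox (445, 211, 17, 18) jig at z26.5: [[41.9061 -2.9002]]
```

The push force has fallen off, so the blank may have dropped. Single half-millimetre feels next.

Request:
step_arm(commands=[[0,-0.5,0,0,0,0,0.36]])

```text
clock: 13.95
position: [0.5448, 0.1975, 0.0326]
eef_rot: [-0.0, 0.996, 0.089, -0.0]
wrist_force: [0.0, -0.6, -0.8]
finger_gap: 0.0544
grasp_force: 0.2
```

```bash
python3 look.py pics/s6.png
```

```text
[0.5448 0.1975 0.0326] jig [[44.6228 -1.2464]] 0.05442247976459312 [ 0.0412 -0.6335 -0.7714]
(452.74664306640625, 220.23141479492188) (14.318045616149902, 17.22990608215332) bbox (445, 212, 17, 17) jig at z26.5: [[42.1693 -3.1909]]
```

View pics/s6.png

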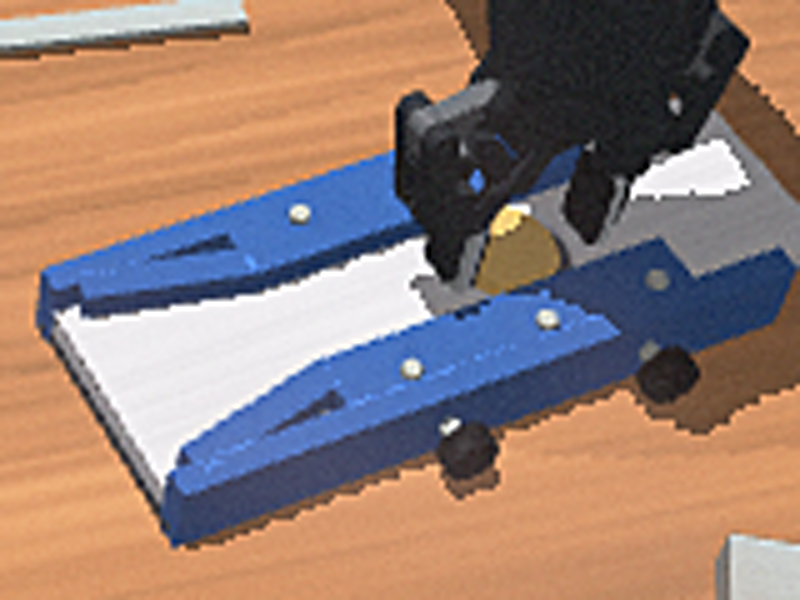

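The blank looks lower (its bbox top dropped), with the pocket edge showing just ahead of it. I'll confirm by feel in half-millimetre steps until it catches.

Request:
step_arm(commands=[[0,-0.5,0,0,0,0,0.36],[0,0,0,0,0,0,0.36]])

```text
clock: 14.2
position: [0.5447, 0.1981, 0.0326]
eef_rot: [-0.0, 0.996, 0.089, -0.0]
wrist_force: [-0.2, -0.1, -0.3]
finger_gap: 0.0547
grasp_force: 0.1
```

Request:
step_arm(commands=[[0,-0.5,0,0,0,0,0.36],[0,0,0,0,0,0,0.36]])

```text
clock: 14.4
position: [0.5447, 0.1986, 0.0326]
eef_rot: [-0.0, 0.996, 0.089, 0.0]
wrist_force: [-0.2, -0.6, -0.4]
finger_gap: 0.0548
grasp_force: 0.1
```

Request:
step_arm(commands=[[0,-0.5,0,0,0,0,0.36],[0,0,0,0,0,0,0.36]])

```text
clock: 14.6
position: [0.5446, 0.1991, 0.0326]
eef_rot: [-0.0, 0.996, 0.089, 0.0]
wrist_force: [-0.7, 0.7, -0.5]
finger_gap: 0.055
grasp_force: 0.1
```

Request:
step_arm(commands=[[0,-0.5,0,0,0,0,0.36],[0,0,0,0,0,0,0.36]])

```text
clock: 14.8
position: [0.5445, 0.1996, 0.0327]
eef_rot: [-0.0, 0.996, 0.089, 0.0]
wrist_force: [-0.5, -0.6, 0.6]
finger_gap: 0.0543
grasp_force: 0.0
```

```bash
python3 look.py
```

```text
[0.5445 0.1996 0.0327] jig [[46.7234 -1.2846]] 0.054329722743746936 [-0.5189 -0.6119  0.6376]
(453.4736022949219, 220.01815795898438) (14.120943069458008, 17.873558044433594) bbox (445, 211, 18, 18) jig at z26.5: [[43.7876 -3.2835]]
```

Ambiguous, so I'll back off 4 mm, lift clear and move aside to look.

Request:
step_arm(commands=[[0,2,0,0,0,0,0.36],[0,2,0,0,0,0,0.36],[0,0,-5,0,0,0,0.36],[0,0,-10,0,0,0,0.36],[0,0,-20,0,0,0,0.36],[0,15,-20,0,0,0,0.36],[0,35,-20,0,0,0,0.36],[0,45,-10,0,0,0,0.36],[0,45,0,0,0,0,0.36],[0,0,0,0,0,0,0.36]])

```text
clock: 15.85
position: [0.5722, 0.053, 0.12]
eef_rot: [0.001, 0.996, 0.086, 0.002]
wrist_force: [-0.4, 0.1, -0.2]
finger_gap: 0.0543
grasp_force: 0.0
```

```bash
python3 - <<'E'
from station import r
from h import *
np.set_printoptions(precision=4,suppress=True)
s=r.state(); print(s["position"],s["wrist_force"])
t=r.grab_frame("top"); f=r.grab_frame("scene")
for g,n in((t,"top"),(f,"scene")):
    for c in blobs(mask(g,(16,110,60),(32,255,255)),60):
        (u,v),ab,_=cv2.fitEllipse(c)
        if (190<u<260 or 420<u<480) and v>150: print(n,(u,v),ab,cv2.boundingRect(c),"z31",jig(ray(g,[(u,v)],.031)),"z27",jig(ray(g,[(u,v)],.027)))
o=np.zeros((600,800,3),np.uint8)
o[:,:400]=cv2.resize(t["pixels"][220:280,188:228],(400,600),interpolation=cv2.INTER_CUBIC)
o[:,400:]=cv2.resize(f["pixels"][190:250,430:470],(400,600),interpolation=cv2.INTER_CUBIC)
cv2.imwrite("pics/s7.png",o)
E
```

```text
[0.5722 0.053  0.12  ] [-0.3822  0.0972 -0.2383]
top (445.8536071777344, 279.2340087890625) (25.274953842163086, 26.16853141784668) (433, 267, 27, 26) z31 [[-474.4786  165.8777]] z27 [[-475.232   166.0522]]
scene (450.3995361328125, 219.11428833007812) (16.371654510498047, 21.555465698242188) (440, 211, 23, 18) z31 [[36.5323 -1.8167]] z27 [[39.1514  0.7635]]
```

View pics/s7.png

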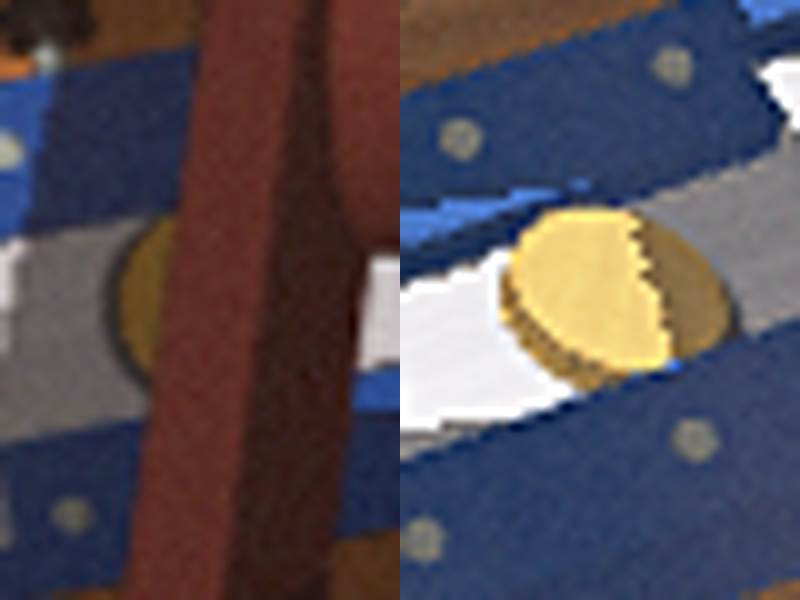

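The left half (top view) shows the blank's rim concentric with the pocket, with a thin dark gap; the arm hides the rest. The right half (scene view) shows it lying level with a dark gap at its far side, at about (450,219). I've used my 10 pictures, so I'll verify its height by a light touch with shut fingertips: TCP contact at about 38 mm if seated, 42 mm if still on the bed.

Request:
step_arm(commands=[[0,-20,0,0,0,0,1],[-1,-35,0,0,0,0,1],[-1,-35,0,0,0,0,1],[0,-35,0,0,0,0,1],[0,-19,0,0,0,0,1],[0,0,20,0,0,0,1],[0,0,20,0,0,0,1],[0,0,20,0,0,0,1],[0,0,10,0,0,0,1],[0,0,0,0,0,0,1]])

```text
clock: 16.95
position: [0.5403, 0.1998, 0.0457]
eef_rot: [0.0, 0.996, 0.089, -0.002]
wrist_force: [-0.2, -1.0, -0.5]
finger_gap: -0.0004
grasp_force: 0.0
```

```bash
python3 look.py
```

```text
[0.5403 0.1998 0.0457] jig [[47.661  2.836]] -0.0003622757992804068 [-0.2449 -0.9632 -0.458 ]
(449.67626953125, 219.9759979248047) (14.99179744720459, 21.600576400756836) bbox (440, 211, 23, 18) jig at z26.5: [[36.9595 -0.2566]]
```

Request:
step_arm(commands=[[3,5,0,0,0,0,1],[0,0,1,0,0,0,1],[0,0,1,0,0,0,1],[0,0,0.5,0,0,0,1],[0,0,0,0,0,0,1]])

```text
clock: 17.5
position: [0.5464, 0.1947, 0.0453]
eef_rot: [-0.0, 0.996, 0.089, 0.0]
wrist_force: [0.4, -1.3, 0.6]
finger_gap: 0.0
grasp_force: 0.0
```

Request:
step_arm(commands=[[0,0,1,0,0,0,1],[0,0,0.5,0,0,0,1],[0,0,0,0,0,0,1]])

```text
clock: 17.8
position: [0.5462, 0.1947, 0.0434]
eef_rot: [0.0, 0.996, 0.089, -0.0]
wrist_force: [-0.6, -0.2, 0.3]
finger_gap: -0.0
grasp_force: 0.0
```

Request:
step_arm(commands=[[0,0,1,0,0,0,1],[0,0,0.5,0,0,0,1],[0,0,0,0,0,0,1]])

```text
clock: 18.1
position: [0.5463, 0.1947, 0.042]
eef_rot: [0.0, 0.996, 0.089, -0.0]
wrist_force: [0.1, 0.2, -0.3]
finger_gap: 0.0001
grasp_force: 0.0
```

Request:
step_arm(commands=[[0,0,0.5,0,0,0,1],[0,0,0.5,0,0,0,1],[0,0,0,0,0,0,1]])

```text
clock: 18.4
position: [0.5464, 0.1947, 0.0412]
eef_rot: [0.0, 0.996, 0.089, 0.0]
wrist_force: [-0.4, 0.1, 0.7]
finger_gap: 0.0002
grasp_force: 0.4
```

Request:
step_arm(commands=[[0,0,0.5,0,0,0,1],[0,0,0.5,0,0,0,1],[0,0,0,0,0,0,1]])

```text
clock: 18.7
position: [0.5466, 0.1947, 0.0409]
eef_rot: [0.0, 0.996, 0.089, -0.0]
wrist_force: [-2.1, -1.0, 4.9]
finger_gap: 0.0003
grasp_force: 2.5
```

Contact at 41.1 mm (about 5 N). The shut-tip offset isn't known well enough, so I'll touch the bare bed behind the pocket for reference: about 5 mm lower means seated, 9 mm lower means not.

Request:
step_arm(commands=[[0,0,-10,0,0,0,1],[0,25,0,0,0,0,1],[0,30,0,0,0,0,1],[0,0,5,0,0,0,1],[0,0,5,0,0,0,1],[0,0,2,0,0,0,1],[0,0,0,0,0,0,1]])

```text
clock: 19.4
position: [0.5552, 0.1413, 0.0373]
eef_rot: [-0.0, 0.996, 0.089, -0.001]
wrist_force: [0.2, -1.3, -0.0]
finger_gap: -0.0001
grasp_force: 0.0
```

Request:
step_arm(commands=[[0,0,1,0,0,0,1],[0,0,0,0,0,0,1]])

```text
clock: 19.6
position: [0.556, 0.1412, 0.0371]
eef_rot: [-0.0, 0.996, 0.089, -0.0]
wrist_force: [-0.1, -0.3, -0.6]
finger_gap: -0.0001
grasp_force: 0.0
```

Request:
step_arm(commands=[[0,0,0.5,0,0,0,1],[0,0,0,0,0,0,1]])

```text
clock: 19.8
position: [0.5561, 0.1408, 0.0367]
eef_rot: [-0.0, 0.996, 0.089, 0.0]
wrist_force: [0.6, 0.3, -0.1]
finger_gap: 0.0001
grasp_force: 0.0
```

Request:
step_arm(commands=[[0,0,0.5,0,0,0,1],[0,0,0.5,0,0,0,1],[0,0,0,0,0,0,1]])

```text
clock: 20.1
position: [0.556, 0.1406, 0.0355]
eef_rot: [0.0, 0.996, 0.089, -0.0]
wrist_force: [-0.3, -0.3, 0.5]
finger_gap: -0.0002
grasp_force: 0.0
```

Request:
step_arm(commands=[[0,0,0.5,0,0,0,1],[0,0,0,0,0,0,1]])

```text
clock: 20.3
position: [0.556, 0.1406, 0.035]
eef_rot: [0.0, 0.996, 0.089, -0.0]
wrist_force: [0.2, -0.2, -0.5]
finger_gap: -0.0001
grasp_force: 0.0
```

Request:
step_arm(commands=[[0,0,0.5,0,0,0,1],[0,0,0.5,0,0,0,1],[0,0,0,0,0,0,1]])

```text
clock: 20.6
position: [0.556, 0.1406, 0.034]
eef_rot: [0.0, 0.996, 0.089, -0.0]
wrist_force: [0.5, 0.8, -0.4]
finger_gap: 0.0002
grasp_force: 0.0
```

Request:
step_arm(commands=[[0,0,0.5,0,0,0,1],[0,0,0.5,0,0,0,1],[0,0,0,0,0,0,1]])

```text
clock: 20.9
position: [0.5561, 0.1406, 0.0331]
eef_rot: [-0.0, 0.996, 0.089, 0.0]
wrist_force: [-0.3, 0.1, -1.2]
finger_gap: 0.0
grasp_force: 0.0
```

Request:
step_arm(commands=[[0,0,0.5,0,0,0,1],[0,0,0.5,0,0,0,1],[0,0,0,0,0,0,1]])

```text
clock: 21.2
position: [0.5561, 0.1406, 0.0331]
eef_rot: [0.0, 0.996, 0.089, -0.0]
wrist_force: [-3.0, -1.0, 5.7]
finger_gap: 0.0
grasp_force: 3.2
```

The bed reads 33.1 mm, so the blank's top is about 8 mm above it: not seated, likely tilted at the pocket's edge. I'll clear the arm and measure both views numerically.

Request:
step_arm(commands=[[0,0,-20,0,0,0,1],[0,10,-35,0,0,0,1],[0,40,-20,0,0,0,1],[0,45,0,0,0,0,1],[0,45,0,0,0,0,1],[0,45,0,0,0,0,1],[0,45,0,0,0,0,1],[0,45,0,0,0,0,1]])

```text
clock: 22.0
position: [0.6047, -0.1318, 0.107]
eef_rot: [-0.0, 0.996, 0.089, 0.0]
wrist_force: [0.7, 0.2, 0.1]
finger_gap: -0.0002
grasp_force: 0.0
```

```bash
python3 - <<'E'
from station import r
from h import *
np.set_printoptions(precision=1,suppress=True,linewidth=200)
s=r.state(); print(s["clock"],s["position"])
t=r.grab_frame("top"); f=r.grab_frame("scene")
np.savez("last.npz",t=t["pixels"],f=f["pixels"])
for g,n in((t,"top"),(f,"scene")):
    for c in blobs(mask(g,(15,90,60),(32,255,255)),60):
        (u,v),ab,_=cv2.fitEllipse(c)
        if (190<u<260 or 420<u<480) and v>150: print(n,(u,v),ab,cv2.boundingRect(c),"z31",jig(ray(g,[(u,v)],.031)),"z27",jig(ray(g,[(u,v)],.027)))
for dy in(-3,0,3):
  q=[[*(O+JX*x/1e3+JY*dy/1e3),.022] for x in range(0,90,2)]
  uv=proj(t,q).astype(np.float32)
  v=cv2.remap(t["pixels"],uv[:,0].reshape(1,-1),uv[:,1].reshape(1,-1),cv2.INTER_LINEAR)[0]
  print(dy,[(x,*map(int,p)) for x,p in zip(range(0,90,2),v)])
E
```

```text
22.0 [ 0.6 -0.1  0.1]
top (445.9406433105469, 279.1624755859375) (25.596593856811523, 26.336849212646484) (433, 266, 27, 27) z31 [[-474.7  165.8]] z27 [[-475.5  165.9]]
top (208.81605529785156, 249.88552856445312) (18.460159301757812, 18.676733016967773) (199, 241, 20, 19) z31 [[41.3  0.2]] z27 [[42.1 -0.2]]
scene (450.42034912109375, 219.13681030273438) (16.449602127075195, 21.885360717773438) (440, 211, 23, 18) z31 [[36.5 -1.9]] z27 [[39.2  0.7]]
-3 [(0, 209, 207, 215), (2, 209, 208, 214), (4, 211, 209, 216), (6, 212, 209, 217), (8, 210, 207, 217), (10, 205, 204, 214), (12, 209, 206, 216), (14, 209, 206, 215), (16, 210, 209, 216), (18, 200, 199, 208), (20, 144, 164, 185), (22, 72, 137, 176), (24, 59, 155, 209), (26, 64, 164, 216), (28, 66, 163, 214), (30, 66, 163, 215), (32, 65, 162, 214), (34, 66, 161, 213), (36, 66, 160, 212), (38, 63, 158, 210), (40, 63, 159, 211), (42, 65, 161, 213), (44, 66, 163, 214), (46, 67, 164, 214), (48, 66, 162, 212), (50, 63, 159, 209), (52, 64, 156, 208), (54, 69, 157, 208), (56, 68, 157, 209), (58, 66, 156, 208), (60, 65, 158, 208), (62, 61, 148, 196
[... 1408 characters left out ...]
174, 182), (22, 63, 123, 164), (24, 58, 150, 202), (26, 63, 162, 214), (28, 65, 162, 212), (30, 67, 163, 214), (32, 66, 161, 214), (34, 69, 165, 216), (36, 64, 162, 215), (38, 64, 159, 212), (40, 65, 159, 211), (42, 66, 159, 211), (44, 67, 160, 212), (46, 66, 160, 211), (48, 67, 162, 213), (50, 65, 161, 212), (52, 68, 162, 213), (54, 66, 160, 211), (56, 64, 158, 208), (58, 65, 158, 208), (60, 66, 159, 211), (62, 66, 159, 212), (64, 66, 132, 178), (66, 84, 92, 103), (68, 127, 125, 131), (70, 173, 172, 180), (72, 198, 197, 204), (74, 197, 196, 203), (76, 196, 193, 202), (78, 195, 193, 203), (80, 195, 194, 203), (82, 195, 194, 202), (84, 195, 194, 203), (86, 197, 196, 204), (88, 198, 197, 206)]
```

Top view: the blank's face spans jig x ≈ 19–63 mm, with its centre at about 41.3 at bed level, against the pocket centre at about 45. So it is 3–4 mm short and still on the bed, with dark pocket only on its far side. I'll resume the straddle push.

Request:
step_arm(commands=[[0,-20,0,0,0,0,0.36],[0,-38,0,0,0,0,0.36],[0,-38,0,0,0,0,0.36],[0,-38,0,0,0,0,0.36],[0,-38,0,0,0,0,0.36],[0,-38,0,0,0,0,0.36],[0,-38,0,0,0,0,0.36],[0,-38,0,0,0,0,0.36],[0,-20,0,0,0,0,0.36],[0,0,0,0,0,0,0.36]])

```text
clock: 23.1
position: [0.5479, 0.1757, 0.1067]
eef_rot: [-0.001, 0.996, 0.092, -0.001]
wrist_force: [0.6, 0.1, 0.3]
finger_gap: 0.0546
grasp_force: 0.0
```

Request:
step_arm(commands=[[0,0,0,0,0,0,0.36]])

```text
clock: 23.2
position: [0.5492, 0.1727, 0.1068]
eef_rot: [0.0, 0.996, 0.09, -0.0]
wrist_force: [-0.8, -0.2, 0.2]
finger_gap: 0.0548
grasp_force: 0.0
```

```bash
python3 look.py
```

```text
[0.5492 0.1727 0.1068] jig [[19.3685 -1.1018]] 0.0548279497592688 [-0.7539 -0.1907  0.2231]
(450.4323425292969, 219.15211486816406) (16.173959732055664, 21.513704299926758) bbox (440, 211, 23, 18) jig at z26.5: [[39.4853  0.9771]]
```

Need +24 mm in jig x (tool y −24), then down to about 31 mm.

Request:
step_arm(commands=[[0,-12,5,0,0,0,0.36],[0,-12,10,0,0,0,0.36],[0,0,15,0,0,0,0.36],[0,0,15,0,0,0,0.36],[0,0,5,0,0,0,0.36],[0,0,0,0,0,0,0.36],[0,0,0,0,0,0,0.36]])

```text
clock: 23.95
position: [0.5464, 0.1944, 0.0568]
eef_rot: [0.0, 0.996, 0.088, -0.0]
wrist_force: [0.2, -0.0, -0.1]
finger_gap: 0.0546
grasp_force: 0.0
```

```bash
python3 look.py
```

```text
[0.5464 0.1944 0.0568] jig [[41.2504 -2.2843]] 0.054638330102652795 [ 0.1925 -0.0094 -0.0548]
(451.8089294433594, 219.7609100341797) (15.22453498840332, 19.980716705322266) bbox (440, 211, 23, 18) jig at z26.5: [[41.1295 -1.4307]]
```

Request:
step_arm(commands=[[-1,0,10,0,0,0,0.36],[0,0,8,0,0,0,0.36],[0,0,4,0,0,0,0.36],[0,0,2,0,0,0,0.36],[0,0,0,0,0,0,0.36]])

```text
clock: 24.5
position: [0.5449, 0.1945, 0.0325]
eef_rot: [0.0, 0.996, 0.089, -0.001]
wrist_force: [0.2, 0.7, 0.1]
finger_gap: 0.0547
grasp_force: 0.0
```

Request:
step_arm(commands=[[0,-1,0.5,0,0,0,0.36],[0,-1,0.5,0,0,0,0.36],[0,-1,0,0,0,0,0.36],[0,0,0,0,0,0,0.36]])

```text
clock: 24.9
position: [0.545, 0.1977, 0.0323]
eef_rot: [-0.0, 0.996, 0.089, 0.0]
wrist_force: [0.8, 0.2, -0.1]
finger_gap: 0.0545
grasp_force: 0.0
```

```bash
python3 look.py
```

```text
[0.545  0.1977 0.0323] jig [[44.7969 -1.4329]] 0.05452244243987843 [ 0.7554  0.2162 -0.0936]
(453.2685241699219, 219.89500427246094) (14.502090454101562, 17.96123695373535) bbox (445, 211, 18, 18) jig at z26.5: [[43.589  -2.8541]]
```

Request:
step_arm(commands=[[0,-0.7,0.5,0,0,0,0.36],[0,-0.7,0,0,0,0,0.36],[0,-0.6,0,0,0,0,0.36],[0,0,0,0,0,0,0.36]])

```text
clock: 25.35
position: [0.5445, 0.1995, 0.0316]
eef_rot: [0.0, 0.996, 0.089, -0.0]
wrist_force: [0.2, 0.6, 0.2]
finger_gap: 0.0548
grasp_force: 0.0
```

Request:
step_arm(commands=[[0,-0.5,0,0,0,0,0.36],[0,-0.5,0,0,0,0,0.36],[0,0,0,0,0,0,0.36]])

```text
clock: 25.65
position: [0.5443, 0.2005, 0.0316]
eef_rot: [0.0, 0.996, 0.089, -0.0]
wrist_force: [0.2, -0.1, -0.3]
finger_gap: 0.055
grasp_force: 0.1
```

```bash
python3 look.py
```

```text
[0.5443 0.2005 0.0316] jig [[47.6185 -1.235 ]] 0.054972606225893735 [ 0.2328 -0.1175 -0.3169]
(453.9805603027344, 219.90504455566406) (14.054667472839355, 17.647663116455078) bbox (446, 211, 17, 18) jig at z26.5: [[44.8666 -3.4265]]
```

Request:
step_arm(commands=[[0,-0.5,0,0,0,0,0.36],[0,-0.5,0,0,0,0,0.36]])

```text
clock: 25.9
position: [0.5441, 0.2015, 0.0316]
eef_rot: [0.0, 0.996, 0.089, -0.0]
wrist_force: [0.3, -0.1, -0.5]
finger_gap: 0.0547
grasp_force: 0.1
```

Request:
step_arm(commands=[[0,-0.5,0,0,0,0,0.36],[0,0,0,0,0,0,0.36]])

```text
clock: 26.1
position: [0.544, 0.202, 0.0316]
eef_rot: [-0.0, 0.996, 0.089, -0.0]
wrist_force: [-0.8, 0.8, 0.8]
finger_gap: 0.0549
grasp_force: 0.1
```

Request:
step_arm(commands=[[0,-0.5,0,0,0,0,0.36],[0,0,0,0,0,0,0.36]])

```text
clock: 26.3
position: [0.544, 0.2025, 0.0316]
eef_rot: [0.0, 0.996, 0.089, 0.0]
wrist_force: [-0.2, -0.6, 1.2]
finger_gap: 0.0547
grasp_force: 0.2
```

```bash
python3 look.py
```

```text
[0.544  0.2025 0.0316] jig [[49.6104 -1.2868]] 0.054704725428043915 [-0.1888 -0.5651  1.1701]
(454.5849609375, 219.82662963867188) (13.868668556213379, 18.3583927154541) bbox (446, 211, 18, 18) jig at z26.5: [[46.0739 -3.7212]]
```

Request:
step_arm(commands=[[0,-0.5,0,0,0,0,0.36],[0,0,0,0,0,0,0.36]])

```text
clock: 26.55
position: [0.5439, 0.2029, 0.0316]
eef_rot: [-0.0, 0.996, 0.089, 0.0]
wrist_force: [0.2, -0.4, 0.8]
finger_gap: 0.0544
grasp_force: 0.3
```

Request:
step_arm(commands=[[0,-0.5,0,0,0,0,0.36],[0,0,0,0,0,0,0.36]])

```text
clock: 26.75
position: [0.5438, 0.2035, 0.0316]
eef_rot: [-0.0, 0.996, 0.089, 0.0]
wrist_force: [-0.2, 0.2, -0.4]
finger_gap: 0.0545
grasp_force: 0.3
```

```bash
python3 look.py
```

```text
[0.5438 0.2035 0.0316] jig [[50.6341 -1.2819]] 0.0544833328057406 [-0.1744  0.2386 -0.4129]
(455.0061340332031, 219.8128204345703) (13.641565322875977, 18.50706672668457) bbox (446, 211, 18, 18) jig at z26.5: [[46.8576 -4.0163]]
```

Request:
step_arm(commands=[[0,-0.5,0,0,0,0,0.36],[0,0,0,0,0,0,0.36]])

```text
clock: 27.0
position: [0.5437, 0.204, 0.0316]
eef_rot: [-0.0, 0.996, 0.089, 0.0]
wrist_force: [0.7, -1.3, 0.0]
finger_gap: 0.0547
grasp_force: 0.2
```

Request:
step_arm(commands=[[0,-0.5,0,0,0,0,0.36],[0,0,0,0,0,0,0.36]])

```text
clock: 27.2
position: [0.5436, 0.2045, 0.0316]
eef_rot: [-0.0, 0.996, 0.089, -0.0]
wrist_force: [-0.6, -0.6, -0.3]
finger_gap: 0.0549
grasp_force: 0.2
```

```bash
python3 look.py
```

```text
[0.5436 0.2045 0.0316] jig [[51.6654 -1.2495]] 0.05494387509077718 [-0.6003 -0.5991 -0.2675]
(455.2322082519531, 219.71337890625) (13.87628173828125, 18.905195236206055) bbox (446, 211, 19, 18) jig at z26.5: [[47.4085 -3.9724]]
```

Request:
step_arm(commands=[[0,-0.5,0,0,0,0,0.36],[0,0,0,0,0,0,0.36]])

```text
clock: 27.45
position: [0.5435, 0.2049, 0.0316]
eef_rot: [0.0, 0.996, 0.089, -0.0]
wrist_force: [0.6, -0.6, 0.3]
finger_gap: 0.0545
grasp_force: 0.5
```

Request:
step_arm(commands=[[0,-0.5,0,0,0,0,0.36],[0,0,0,0,0,0,0.36]])

```text
clock: 27.65
position: [0.5435, 0.205, 0.0316]
eef_rot: [0.0, 0.996, 0.089, -0.0]
wrist_force: [1.3, -2.6, 1.1]
finger_gap: 0.055
grasp_force: 1.3
```

```bash
python3 look.py
```

```text
[0.5435 0.205  0.0316] jig [[52.1923 -1.2458]] 0.05496037821745705 [ 1.3399 -2.6171  1.0573]
(455.38275146484375, 219.68699645996094) (13.865436553955078, 19.14925193786621) bbox (446, 211, 19, 18) jig at z26.5: [[47.719  -4.0308]]
```

It caught: the TCP stopped with 2.6 N of push. Backing off and lifting, then a touch check (seated top means TCP ≈ 38 mm).

Request:
step_arm(commands=[[0,3,0,0,0,0,0.36],[0,2,0,0,0,0,0.36],[0,0,-4,0,0,0,0.36],[0,0,-10,0,0,0,0.36],[0,0,-15,0,0,0,0.36],[0,0,0,0,0,0,1],[0,0,0,0,0,0,1],[0,0,0,0,0,0,1],[0,0,0,0,0,0,1],[0,0,5,0,0,0,1]])

```text
clock: 28.7
position: [0.5446, 0.2005, 0.0556]
eef_rot: [-0.0, 0.996, 0.089, 0.0]
wrist_force: [-0.1, 0.2, -0.4]
finger_gap: 0.0001
grasp_force: 0.0
```

```bash
python3 look.py
```

```text
[0.5446 0.2005 0.0556] jig [[47.6277 -1.5207]] 0.00011240907006773768 [-0.1406  0.1887 -0.3614]
(451.65447998046875, 219.6552734375) (15.465978622436523, 21.744487762451172) bbox (442, 211, 23, 18) jig at z26.5: [[40.9976 -1.0785]]
```

Request:
step_arm(commands=[[0,1,6,0,0,0,1],[0,0,4,0,0,0,1],[0,0,2,0,0,0,1],[0,0,0,0,0,0,1],[0,0,0,0,0,0,1]])

```text
clock: 29.25
position: [0.5445, 0.1995, 0.0435]
eef_rot: [0.0, 0.996, 0.089, -0.0]
wrist_force: [0.0, -0.4, 0.3]
finger_gap: -0.0001
grasp_force: 0.0
```

Request:
step_arm(commands=[[0,0,1,0,0,0,1],[0,0,0.5,0,0,0,1],[0,0,0,0,0,0,1]])

```text
clock: 29.55
position: [0.5445, 0.1995, 0.0422]
eef_rot: [-0.0, 0.996, 0.089, 0.0]
wrist_force: [0.5, -0.3, -0.9]
finger_gap: -0.0001
grasp_force: 0.0
```

Request:
step_arm(commands=[[0,0,0.5,0,0,0,1],[0,0,0.5,0,0,0,1],[0,0,0,0,0,0,1]])

```text
clock: 29.85
position: [0.5444, 0.1995, 0.041]
eef_rot: [-0.0, 0.996, 0.089, -0.0]
wrist_force: [-0.5, -0.1, -0.1]
finger_gap: -0.0003
grasp_force: 0.0
```

Already below the earlier contact height; continuing down.

Request:
step_arm(commands=[[0,0,0.5,0,0,0,1],[0,0,0.5,0,0,0,1],[0,0,0,0,0,0,1]])

```text
clock: 30.15
position: [0.5444, 0.1995, 0.04]
eef_rot: [0.0, 0.996, 0.089, -0.0]
wrist_force: [0.5, 0.5, 0.3]
finger_gap: 0.0002
grasp_force: 0.0
```

Request:
step_arm(commands=[[0,0,0.5,0,0,0,1],[0,0,0.5,0,0,0,1],[0,0,0,0,0,0,1]])

```text
clock: 30.45
position: [0.5444, 0.1995, 0.039]
eef_rot: [0.0, 0.996, 0.089, -0.0]
wrist_force: [-0.4, 0.0, 0.4]
finger_gap: -0.0002
grasp_force: 0.0
```

Request:
step_arm(commands=[[0,0,0.5,0,0,0,1],[0,0,0.5,0,0,0,1],[0,0,0,0,0,0,1]])

```text
clock: 30.75
position: [0.5446, 0.1995, 0.0381]
eef_rot: [-0.0, 0.996, 0.089, 0.0]
wrist_force: [-0.7, 0.4, 0.4]
finger_gap: 0.0003
grasp_force: 0.0
```

Request:
step_arm(commands=[[0,0,0.5,0,0,0,1],[0,0,0,0,0,0,1]])

```text
clock: 30.95
position: [0.5445, 0.1995, 0.0381]
eef_rot: [0.0, 0.996, 0.089, -0.0]
wrist_force: [-2.2, 0.0, 3.9]
finger_gap: -0.0002
grasp_force: 2.1
```

Request:
step_arm(commands=[[0,0,0.5,0,0,0,1],[0,0,0,0,0,0,1]])

```text
clock: 31.15
position: [0.5446, 0.1995, 0.0381]
eef_rot: [0.0, 0.996, 0.089, -0.0]
wrist_force: [-2.5, -1.0, 7.0]
finger_gap: -0.0004
grasp_force: 3.6
```

Contact is at exactly 38.1 mm, so the top is 5.0 mm above the bed: fully seated and flat. Lifting off straight up and moving clear.

Request:
step_arm(commands=[[0,0,-3,0,0,0,1],[0,0,-10,0,0,0,1],[0,0,-25,0,0,0,1],[0,0,-30,0,0,0,1],[0,0,-20,0,0,0,1],[0,40,0,0,0,0,1],[0,40,0,0,0,0,1],[0,40,0,0,0,0,1],[0,0,0,0,0,0,1],[0,0,0,0,0,0,1]])

```text
clock: 32.15
position: [0.5659, 0.0807, 0.1254]
eef_rot: [-0.0, 0.996, 0.088, 0.0]
wrist_force: [0.1, 0.7, -0.7]
finger_gap: -0.0002
grasp_force: 0.0
```

```bash
python3 look.py; python3 -c "
from station import r
print(r.sign_off())"
```

```text
[0.5659 0.0807 0.1254] jig [[-74.0806  -1.2902]] -0.00018175323921743389 [ 0.12    0.7357 -0.7235]
(452.2160949707031, 219.07040405273438) (16.234113693237305, 21.88706398010254) bbox (442, 211, 23, 18) jig at z26.5: [[42.8401 -0.2226]]
the job is handed in; nothing more can be done
None
```

The brass blank is in the jig's pocket and let go, with its top touched at 5.0 mm above the bed (fully home), the arm clear and the job handed in at about 32 s.

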